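# Open a fettling pad's suction gate by one notch

### The arm

A 6-joint arm with a two-finger parallel gripper is mounted at the origin on the work surface. World frame = base frame: x ahead of the robot, y to its left, z up, the work surface at z = 0. Lengths are in m, angles in rad, forces in N, time in s.
With the tool pointing down it reaches from about 0.425 to 0.95 m from the base axis. Payload 14.7 kg.
Tool frame: the origin (TCP) lies at the very end of the fingers, on their centre line; the grasp point (between the pads) lies 19 mm behind it; z points along the fingers, y is the direction in which the jaws open and shut (so a half turn about z gives the same grasp; the last joint's range is limited). The gripper opens to 85 mm and grips with 20 to 120 N. Pads are 22 mm wide; open, the fingers measure 114 mm over their backs; the gripper's body (76 mm by 85 mm) begins 54 mm behind the grasp point. The pads swing forward as they close: fully open they stand 13 mm farther back than shut.
Start: joints at [1.181, 0.48, 1.596, -0, 1.065, -0.047], TCP at [0.218, 0.612, 0.231] pointing down, gripper open.
Joint ranges: [-2.75, 2.75], [-0.82, 2.05], [0.23, 2.67], [-1.56, 4.7], [0.09, 2.69], [-2.92, 2.92]. Speed limits (rad/s): [1.89, 1.89, 2.39, 3.01, 3.01, 3.01].

### API

Orientations are given as a unit quaternion [w, x, y, z].
In Python, from cell import * gives the robot as it stands. The module is installed in compiled form; this text tells all that it offers.
- The arm moves only by the tool send_rows, never from a script. Its argument "steps" is a list of rows, each an object with "linear": the shift along the tool's x, y, z in cm, a list of three; "twist": the turn about the tool's z in degrees; "jaw": the finger opening in cm, from 0 to 8.54. In form: [{"linear": [dx, dy, dz], "twist": twist, "jaw": jaw}, ...]. A call has 1 to 12 rows; each row is the pose to reach, as a shift and turn from the pose measured when the call began, along the tool's axes at that moment; what a row does not reach only later rows make up. A row lasts 1/10 s, in which the tool goes at most 50 mm and 8.59 degrees, less where a joint would pass 70% of its speed; a pose out of reach is approached as far as the arm can. A call with a gripper value outside its range is refused whole. The fingers move at their own pace and stop on an object; the grip force is fixed at half the most. Time passes only in rows, so rows that repeat a pose let the fingers close. It gives the time, the measured TCP pose, the force and the opening at its end, in the units of the state.
- observe(): the state, without advancing time (a new reading comes with each control period).
- read_camera(name): name is "scene" or "top"; returns the picture (384x512x3 uint8, red, green, blue); there is no depth.
- get_calibration(name): a dict with "fov_y" (degrees; the focal length in pixels is half the picture's height over the tangent of half this angle, whatever the lens; pixels are square), "cx", "cy" (the principal point, pixels), "xyz" and "orientation" of the camera in the world. Camera axes: x right, y down, z forward; pixel columns grow to the right and rows downward; lengths in m; the calibration is good to about 2 mm. A picture is of the moment at which its call begins. get_calibration takes no time and is no camera call.
- sign_off(): hands the job in, once; it reports no verdict.
The state is a dict: "time_s": time; "qpos": joint angles; "qvel": joint speeds; "effort": joint torques, N m; "ee_pos": TCP position; "tcp_rot": TCP orientation; "force": force on the tool from outside, world axes, zero at the start; "ft_torque": the same for the moment, N m; "gripper_width": opening from 0.0 (shut) to 1.0 (fully open).
Only numpy, scipy, OpenCV 4.12 (cv2) and the standard library are available. Lean on these libraries where they do the work, as an engineer would, in place of code of your own. Each camera call takes 0.05 s, during which the arm holds its last target. There are 200 camera calls.

### The job

Two clay-dust suction pads stand on the potter's bench; open the gate of the pad that carries the grey clay bowl (the gate with the orange latch tab) by exactly one notch: press the orange tab down, slide the grip with the tab held down from the closed notch to the middle notch, and let the tab spring fully back up so that the gate is locked there. Leave the bowl standing where it is, and leave the other pad's gate (blue tab) shut.

Things in the scene. Friction and masses are not known exactly. Their poses are not given: they have to be found in the camera images.
- latch_top (a point): Centre of the orange latch tab's top (36 x 52 mm), at rest 78 mm above the table. y: the way the gate opens; z: up. The tab sinks up to 18 mm on a spring (5 to 9 N): locked to 4 mm, surely free past 10 mm, so press 14 mm. It lies between two black cheeks, 8 mm thick, 56 mm apart along y, tops 92 mm above the table; along x the pocket is open (skirt top 60 mm). Closed fingers fit in.
- gate (a joint): Slide of the grip with the orange tab on its aluminium rail (56 x 200 mm, 40 mm high), m: 0 closed notch (start), 0.05 middle, 0.10 last; red marks show them. Moves along y of latch_top, 1 N friction: fingers pressing the tab carry it by friction, else by a cheek. Let go within 7 mm of a notch the tab springs up and locks the grip (with 4 mm of play); between notches it stays down.
- bowl: Loose open grey clay bowl, rim 104 mm across, 48 mm high, origin at the centre of its underside, z up. It stands on the grey grille (30 mm above the table) of the pad with the orange tab, about 140 mm beyond the rail. It must stay there.
- other_gate (a joint): Slide of the like grip with the blue tab on the other pad (which carries a tan cup), m, 0 = closed. It must stay closed.
Things that resemble listed ones, but are neither listed nor needed, are in the scene too. Leave any pink look-alike of the bowl alone.

How it is judged:
By the outcome, as a careful person would: the job done as asked, in the order asked, and still so for the second after the job is handed in, with the robot touching nothing.
It also fails if it takes over 29 s, if anything falls off the work surface, if the arm or the gripper's body presses on something with over 40 N, if the wrist force passes 120 N, or if a joint passes its speed limit or range.

## Working session

There is one attempt and no reset: what is moved stays moved. The work goes in short steps, Python scripts to look and compute and a tool call to move; the robot and the scene stay as the last step left them, time stands still between calls to the robot, and variables do not carry over. Pictures are saved under pics/ and viewed, about 8 in all and at most 12, crops included, and the job is handed in when it is done.

Besides the shell and the picture viewer there is one more tool, called after "Call:" in YAML: its name, and indented under it one key for each argument. send_rows: Moves the arm, as the interface text tells. Its arguments: {"type":"object","properties":{"steps":{"type":"array"}},"required":["steps"]}

```bash
mkdir -p pics
python3 - <<'E'
from cell import *
import cv2
for n in ("scene","top"):
    im=read_camera(n); cv2.imwrite(f"pics/{n}0.png",im[:,:,::-1]); print(n,get_calibration(n))
s=observe(); print(s["time_s"],s["ee_pos"],s["tcp_rot"],s["gripper_width"],s["force"])
E
```

```text
scene {'fov_y': 53.51711954288845, 'cx': 252.9391560185744, 'cy': 197.9725563958981, 'xyz': array([0.92674167, 0.61075696, 0.80960658]), 'orientation': array([-0.09554885,  0.27220501,  0.89200936, -0.34798586])}
top {'fov_y': 45.33677886093366, 'cx': 250.2058006595473, 'cy': 183.8672756004271, 'xyz': array([0.34951112, 0.07594585, 1.25818066]), 'orientation': array([ 0.06135744, -0.70073142,  0.70771437, -0.06596294])}
0.1 [0.21831269 0.61185339 0.23073024] [-1.22422254e-04  1.70567084e-01  9.85345912e-01 -5.36973687e-04] 0.9991473473019548 [-0.08466017 -0.00882976  0.38005255]
```

View pics/scene0.png

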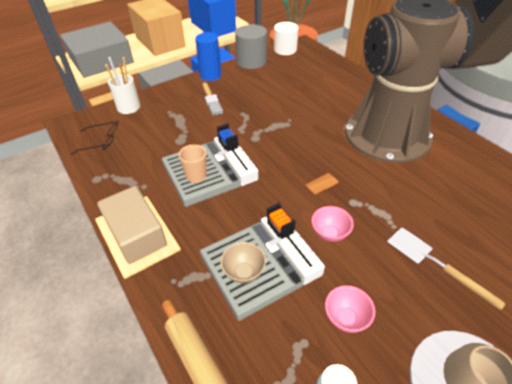

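View pics/top0.png

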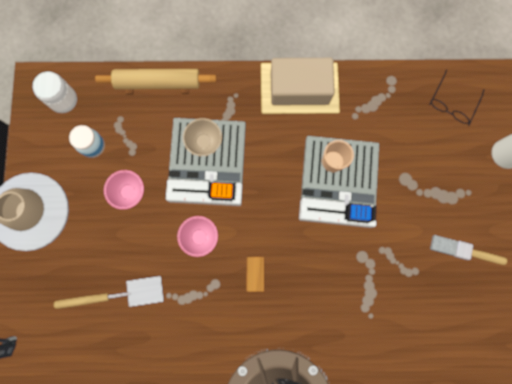

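Scene view: orange tab at about (281,218), bowl on its pad at (243,262), and blue tab at (228,137) on the cup's pad. Top view: orange tab (222,190), grey bowl (202,138), blue tab (360,212). The orange grip on the bowl's pad is the one meant. The orange slip at (256,274) and the pink bowls are decoys. Next I'll measure it and confirm in a crop.

```bash
cat > h.py <<'E'
from cell import *
import cv2, numpy as np
from scipy.spatial.transform import Rotation as R
def cast(n,uv,z):
    c=get_calibration(n); f=192/np.tan(np.radians(c["fov_y"]/2)); w,x,y,q=c["orientation"]
    d=R.from_quat([x,y,q,w]).apply([(uv[0]-c["cx"])/f,(uv[1]-c["cy"])/f,1]); p=np.array(c["xyz"])
    return p+d*(z-p[2])/d[2]
def blobs(im,lo,hi,a=60):
    m=cv2.inRange(cv2.cvtColor(im,cv2.COLOR_RGB2HSV),lo,hi)
    n,l,s,c=cv2.connectedComponentsWithStats(m)
    out=[]
    for i in range(1,n):
        if s[i,4]>a:
            k=max(cv2.findContours((l==i).astype('uint8'),0,2)[0],key=cv2.contourArea); out.append((c[i],s[i],cv2.minAreaRect(k)))
    return out
OR=((5,225,200),(22,255,255))
E
python3 - <<'E'
from h import *
for n in("top","scene"):
    im=cv2.imread(f"pics/{n}0.png")[:,:,::-1].copy()
    for b in blobs(im,*OR): print(n,b[0],b[1],b[2],cast(n,b[0],.078), [cast(n,q,.078)[:2].round(4) for q in cv2.boxPoints(b[2])])
t=cv2.imread("pics/top0.png")[110:215,155:255]; s=cv2.imread("pics/scene0.png")[190:320,195:330]
cv2.imwrite("pics/c1.png",np.hstack([cv2.resize(t,(400,420),interpolation=cv2.INTER_CUBIC),cv2.resize(s,(400,420),interpolation=cv2.INTER_CUBIC)]))
E
```

```text
top [221.38686131 190.15693431] [211 183  21  15 274] ((221.22567749023438, 190.1150665283203), (20.155258178710938, 13.503357887268066), 3.814074993133545) [0.5486681  0.14226173 0.078     ] [array([0.5331, 0.1699]), array([0.5686, 0.1678]), array([0.5646, 0.1153]), array([0.5291, 0.1177])]
scene [278.21686747 217.87951807] [270 209  20  20 166] ((278.86285400390625, 217.55752563476562), (17.215190887451172, 13.734524726867676), 48.8140754699707) [0.55590667 0.1390964  0.078     ] [array([0.5725, 0.1189]), array([0.5337, 0.1093]), array([0.5356, 0.1593]), array([0.5732, 0.1676])]
```

View pics/c1.png

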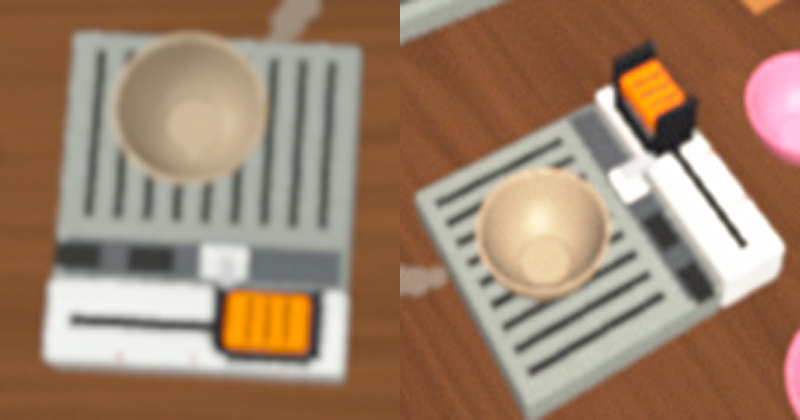

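The crop confirms it: the orange tab sits between black cheeks at the right (closed) end of the rail, on the pad with the clay bowl, and the free slot and red marks run to image left (+y). The tab measures about 36x52 mm, as it should. Now the gate direction and the move numbers.

```bash
cat >> h.py <<'E'
def tool(): 
    s=observe(); w,x,y,z=s["tcp_rot"]; return s,R.from_quat([x,y,z,w])
def goto(target,gdir=None):
    s,r=tool(); print("t",s["time_s"],"tcp",s["ee_pos"].round(4),"F",s["force"].round(1),"w",round(s["gripper_width"],2))
    print("linear cm",(r.inv().apply(np.array(target)-s["ee_pos"])*100).round(2))
    if gdir is not None:
        ty=r.apply([0,1,0]); print("twist",-np.degrees(np.arctan2(gdir[1],gdir[0])-np.arctan2(ty[1],ty[0])))
E
python3 - <<'E'
from h import *
for a,b,z in (((70,320),(218,327),.04),((72,32),(362,47),.03),((120,357),(195,359),.04),((45,362),(347,380),.0)):
    p,q=[cast("top",(155+u[0]/4,110+u[1]/4),z) for u in (a,b)]; d=p-q; print(p.round(3),q.round(3),np.linalg.norm(d),np.degrees(np.arctan2(d[1],d[0])))
a=np.radians(86); g=[np.cos(a),np.sin(a)]
goto([.550,.141,.231],g)
E
```

```text
[0.557 0.276 0.04 ] [0.551 0.176 0.04 ] 0.09946491738794061 86.71239174741137
[0.762 0.28  0.03 ] [0.749 0.078 0.03 ] 0.2022608678408812 86.42160317159788
[0.531 0.242 0.04 ] [0.53  0.192 0.04 ] 0.050173208349188064 87.90685145026507
[0.534 0.299 0.   ] [0.52 0.09 0.  ] 0.2088463152488482 86.0081736668611
t 0.1 tcp [0.2183 0.6119 0.2307] F [-0.1 -0.   0.4] w 1.0
linear cm [-4.707e+01 -3.320e+01  1.000e-02]
twist -15.641585499712685
```

Call:
send_rows:
  steps:
    - {"linear": [-4,-2.8,0],"twist": -2,"jaw": 0}
    - {"linear": [-8,-5.6,0],"twist": -4,"jaw": 0}
    - {"linear": [-12,-8.4,0],"twist": -6,"jaw": 0}
    - {"linear": [-16,-11.2,0],"twist": -8,"jaw": 0}
    - {"linear": [-20,-14,0],"twist": -10,"jaw": 0}
    - {"linear": [-24,-16.9,0],"twist": -12,"jaw": 0}
    - {"linear": [-28,-19.7,0],"twist": -14,"jaw": 0}
    - {"linear": [-32,-22.5,0],"twist": -16,"jaw": 0}
    - {"linear": [-36,-25.3,0],"twist": -16,"jaw": 0}
    - {"linear": [-40,-28.2,0],"twist": -16,"jaw": 0}
    - {"linear": [-44,-31,0],"twist": -16,"jaw": 0}
    - {"linear": [-47.1,-33.2,0],"twist": -16,"jaw": 0}

```text
time_s: 1.3
ee_pos: [0.5515, 0.1384, 0.2309]
tcp_rot: [-0.0, 0.032, 0.999, -0.001]
force: [0.7, 0.1, 0.5]
gripper_width: 0.003
```

Call:
send_rows:
  steps:
    - {"linear": [0,0,0],"twist": 0,"jaw": 0}
    - {"linear": [0,0,0],"twist": 0,"jaw": 0}

```text
time_s: 1.5
ee_pos: [0.5515, 0.1374, 0.2305]
tcp_rot: [-0.001, 0.033, 0.999, -0.001]
force: [1.0, 0.0, -0.4]
gripper_width: 0.005
```

Run:
```python
from h import *
a=np.radians(86.4); g=[np.cos(a),np.sin(a)]
goto([.551,.142,.105],g); print(tool()[1].as_matrix().round(3))
```

```text
t 1.5 tcp [0.5515 0.1374 0.2305] F [ 1.   0.  -0.4] w 0.0
linear cm [ 0.07  0.48 12.55]
twist -0.22098227000712278
[[-0.998  0.067 -0.001]
 [ 0.067  0.998 -0.001]
 [ 0.001 -0.001 -1.   ]]
```

Descend to z = 0.10, just above the cheeks, and look.

Call:
send_rows:
  steps:
    - {"linear": [0,0.4,3],"twist": 0,"jaw": 0}
    - {"linear": [0,0.5,6],"twist": 0,"jaw": 0}
    - {"linear": [0,0.5,9],"twist": 0,"jaw": 0}
    - {"linear": [0,0.5,11],"twist": 0,"jaw": 0}
    - {"linear": [0,0.5,13],"twist": 0,"jaw": 0}
    - {"linear": [0,0.5,13],"twist": 0,"jaw": 0}

```text
time_s: 2.1
ee_pos: [0.5493, 0.1431, 0.0983]
tcp_rot: [-0.003, 0.033, 0.999, -0.001]
force: [-0.0, -0.0, 0.3]
gripper_width: -0.001
```

Run:
```python
from h import *
goto([.551,.142,.064])
im=read_camera("scene"); cv2.imwrite("pics/c2.png",cv2.resize(im[150:310,180:340,::-1],(600,600),interpolation=cv2.INTER_CUBIC))
```

```text
t 2.1 tcp [0.5493 0.1431 0.0983] F [-0.  -0.   0.3] w -0.0
linear cm [-0.2  -0.09  3.43]
```

View pics/c2.png

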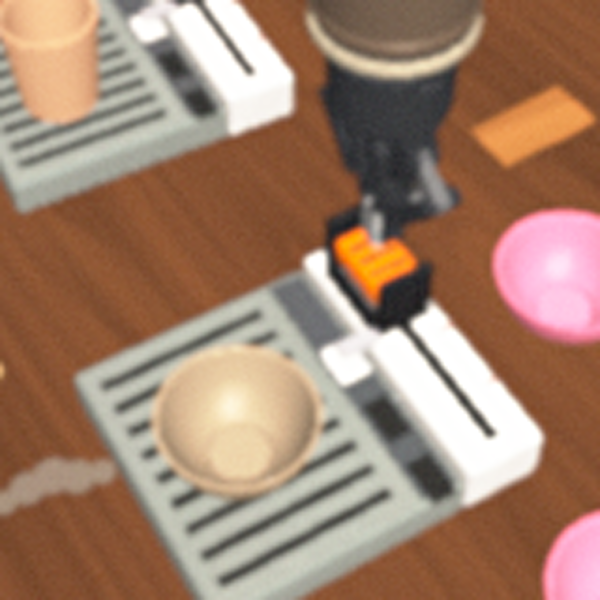

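The crop shows the closed fingertips at about (375,240), 20 mm above the tab (375,262) and inside the cheeks. Lowering brings them onto it. Press 14 mm.

Call:
send_rows:
  steps:
    - {"linear": [-0.2,-0.1,1],"twist": 0,"jaw": 0}
    - {"linear": [-0.2,-0.1,1.8],"twist": 0,"jaw": 0}
    - {"linear": [-0.2,-0.1,2.4],"twist": 0,"jaw": 0}
    - {"linear": [-0.2,-0.1,2.9],"twist": 0,"jaw": 0}
    - {"linear": [-0.2,-0.1,3.4],"twist": 0,"jaw": 0}
    - {"linear": [-0.2,-0.1,3.4],"twist": 0,"jaw": 0}
    - {"linear": [-0.2,-0.1,3.4],"twist": 0,"jaw": 0}

```text
time_s: 2.85
ee_pos: [0.5523, 0.142, 0.0659]
tcp_rot: [-0.002, 0.033, 0.999, -0.001]
force: [-0.0, 1.1, 7.0]
gripper_width: 0.002
```

Run:
```python
from h import *
s,_=tool(); g=np.array([np.cos(np.radians(86.4)),np.sin(np.radians(86.4)),0])
p=s["ee_pos"]+.05*g; p[2]=.063; goto(p)
```

```text
t 2.85 tcp [0.5523 0.142  0.0659] F [-0.   1.1  7. ] w 0.0
linear cm [0.01 5.   0.28]
```

Call:
send_rows:
  steps:
    - {"linear": [0,0,0.3],"twist": 0,"jaw": 0}
    - {"linear": [0,0.6,0.3],"twist": 0,"jaw": 0}
    - {"linear": [0,1.3,0.3],"twist": 0,"jaw": 0}
    - {"linear": [0,2,0.3],"twist": 0,"jaw": 0}
    - {"linear": [0,2.7,0.3],"twist": 0,"jaw": 0}
    - {"linear": [0,3.4,0.3],"twist": 0,"jaw": 0}
    - {"linear": [0,4.1,0.3],"twist": 0,"jaw": 0}
    - {"linear": [0,4.6,0.3],"twist": 0,"jaw": 0}
    - {"linear": [0,5,0.3],"twist": 0,"jaw": 0}
    - {"linear": [0,5,0.3],"twist": 0,"jaw": 0}
    - {"linear": [0,5,0.3],"twist": 0,"jaw": 0}

```text
time_s: 3.95
ee_pos: [0.5556, 0.1921, 0.0631]
tcp_rot: [-0.002, 0.033, 0.999, -0.001]
force: [-2.0, 1.0, 8.6]
gripper_width: 0.002
```

Run:
```python
from h import *
goto([.5554,.1919,.063])
im=read_camera("scene"); cv2.imwrite("pics/c3.png",cv2.resize(im[150:310,180:340,::-1],(600,600),interpolation=cv2.INTER_CUBIC))
for b in blobs(im,*OR,a=20): print(b[0],b[1],cast("scene",b[0],.064))
```

```text
t 3.95 tcp [0.5556 0.1921 0.0631] F [-2.   1.   8.6] w 0.0
linear cm [ 0.02 -0.02  0.01]
[285.15686275 236.84313725] [280 229  13  17  51] [0.56983967 0.18738202 0.064     ]
```

View pics/c3.png

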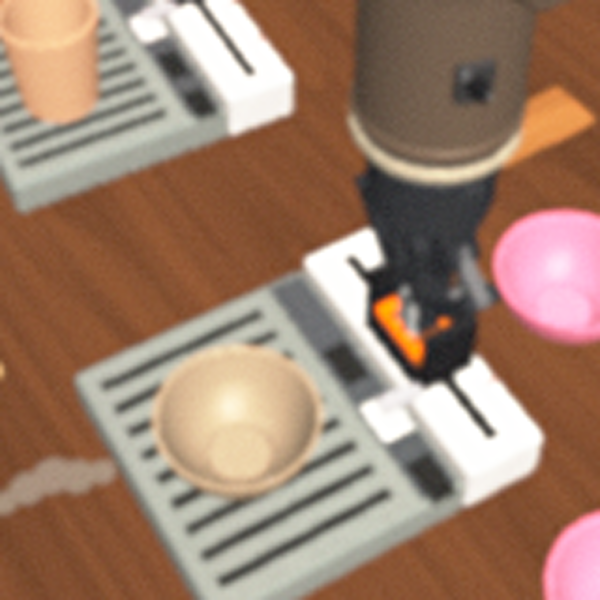

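The grip has carried along with the fingers: its white pusher went from crop (347,362) to (387,415). I'll measure that shift before letting go.

Run:
```python
from h import *
a=cv2.imread("pics/c2.png"); b=cv2.imread("pics/c3.png")
def loc(t,p,w):
    x,y=p; T=t[y-w:y+w,x-w:x+w]
    r=cv2.matchTemplate(b[p[1]-40:p[1]+130,p[0]-40:p[0]+130],T,cv2.TM_CCOEFF_NORMED); _,m,_,l=cv2.minMaxLoc(r)
    return m,(p[0]-40+l[0]+w,p[1]-40+l[1]+w)
for p,z,w in (((347,362),.036,24),((405,300),.07,26)):
    m,q=loc(a,p,w); P,Q=[cast("scene",(180+u[0]/3.75,150+u[1]/3.75),z) for u in (p,q)]; print(m,q,(Q-P).round(4),np.linalg.norm(Q-P))
```

```text
0.9799132347106934 (389, 418) [0.003  0.0501 0.    ] 0.05016603275108327
0.9420121312141418 (449, 353) [0.0025 0.049  0.    ] 0.04909206125584878
```

Shift is 49–50 mm, well within 7 mm of the notch. Lift straight up.

Call:
send_rows:
  steps:
    - {"linear": [0,0,-0.6],"twist": 0,"jaw": 0}
    - {"linear": [0,0,-1.4],"twist": 0,"jaw": 0}
    - {"linear": [0,0,-2.5],"twist": 0,"jaw": 0}
    - {"linear": [0,0,-4],"twist": 0,"jaw": 0}
    - {"linear": [0,0,-7],"twist": 0,"jaw": 0}
    - {"linear": [0,0,-11],"twist": 0,"jaw": 0}
    - {"linear": [0,0,-15],"twist": 0,"jaw": 0}
    - {"linear": [2,-4,-16],"twist": 0,"jaw": 0}
    - {"linear": [5,-8,-16],"twist": 0,"jaw": 0}
    - {"linear": [8,-12,-16],"twist": 0,"jaw": 0}
    - {"linear": [8,-16,-16],"twist": 0,"jaw": 0}
    - {"linear": [8,-16,-16],"twist": 0,"jaw": 0}

```text
time_s: 5.2
ee_pos: [0.4647, 0.0345, 0.2242]
tcp_rot: [-0.001, 0.034, 0.999, -0.001]
force: [-0.6, 1.2, -0.1]
gripper_width: -0.002
```

Run:
```python
from h import *
ims={n:read_camera(n) for n in("top","scene")}
print(observe()["force"].round(2))
for n,im in ims.items():
    for b in blobs(im,*OR): print(n,b[0],b[1],cast(n,b[0],.078).round(4),cast(n,b[0],.062).round(4))
t=ims["top"][110:240,155:385,::-1]; s=ims["scene"][120:320,160:340,::-1]
cv2.imwrite("pics/c4.png",np.hstack([cv2.resize(t,(400,226),interpolation=2).copy() if 0 else cv2.copyMakeBorder(cv2.resize(t,(400,226),interpolation=2),0,218,0,0,0),cv2.resize(s,(400,444),interpolation=2)]))
```

```text
[ 0.51 -1.26 -0.19]
top [202.3115942  189.15942029] [192 182  21  15 276] [0.5518 0.1919 0.078 ] [0.5545 0.1935 0.062 ]
scene [289.34319527 231.81656805] [280 223  22  20 169] [0.5593 0.189  0.078 ] [0.5513 0.1798 0.062 ]
```

View pics/c4.png

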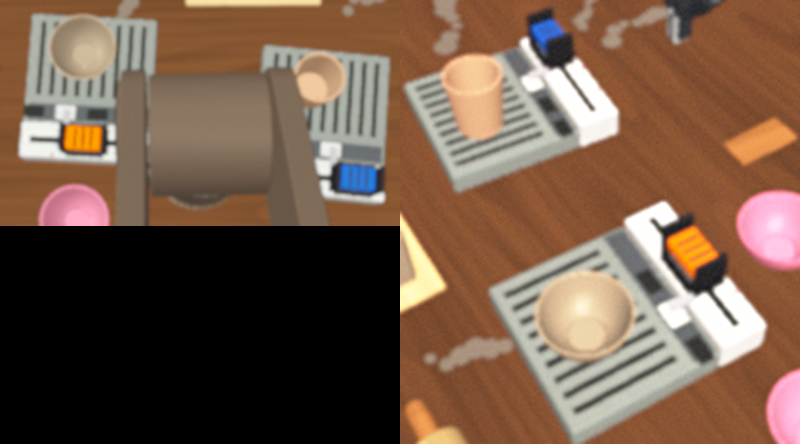

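The tab is back at its rest height: at z = 78 mm both views give a shift of 49.7–50 mm, and the visible orange area is as before. The bowl is unmoved and the blue gate is shut.

```bash
python3 -c "
from cell import *
print(sign_off(), observe()['time_s'])"
```

```text
the job is handed in; nothing more can be done
the job is handed in; nothing more can be done
```

The orange-tab gate on the bowl's pad is open by one notch, and the job was handed in about 5.3 s into the 29 s limit. I pressed the tab about 15 mm with closed fingers (7–9 N), slid the grip 50 mm to the middle notch and lifted straight off.

Last checks:
- **Gate:** the tab moved 49.7 mm in the top view and 50.0 mm in the scene view.
- **Lock:** the tab looks fully sprung up, with the same visible area and the same offset between the two views as at rest. I did not test the lock by pushing on the grip.
- **Rest of the scene:** by eye in the last picture, the bowl is where it was and the blue gate is shut. The arm is clear of everything.
- **Disagreement:** the two cameras differ by about 7 mm in the tab's absolute position (x), because a cheek partly hides it in the scene view. I relied on the top view and on the shifts, which agree.

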